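# Load a bracket onto a drilling jig

## Robot

A 7-joint arm with a two-finger parallel gripper is mounted at the origin on the work surface. World frame = base frame: x ahead of the robot, y to its left, z up, the work surface at z = 0. Lengths are in mm, angles in degrees, forces in N, time in s.
With the tool pointing down it reaches from about 425 to 975 mm from the base axis. Payload 16.7 kg.
Tool frame: the origin (TCP) lies midway between the tips of the shut fingers; the grasp point (between the pads) lies 19 mm behind it; z points along the fingers, y is the line along which they close (so a half turn about z gives the same grasp; the last joint's range is limited). The gripper opens to 85 mm and grips with 20 to 120 N. Pads are 22 mm wide; open, the fingers measure 114 mm over their backs; the gripper's body (76 mm by 85 mm) begins 54 mm behind the grasp point. The pads swing forward as they close: fully open they stand 13 mm farther back than shut.
Start: joints at [-85.457, 24.414, 4.234, 92.017, -1.954, 63.644, -3.845], TCP at [153.104, 657.37, 231.302] pointing down, gripper open.
Joint ranges: [-163.25, 163.25], [-28.42, 122.38], [-70.27, 78.77], [12.13, 141.07], [-58.53, 238.53], [9.26, 117.41], [-156.51, 156.51]. Speed limits (degrees/s): [108.29, 108.29, 136.94, 136.94, 172.46, 172.46, 172.46].

## Interface

Orientations are given as a 3x3 rotation matrix whose columns are the frame's x, y, z axes.
In Python, from cell import robot, vision gives the robot as it stands. The module is installed in compiled form; this text tells all that it offers.
- The arm moves only by the tool servo_tool, never from a script. Its argument "deltas" is a list of rows, each an object with "hand": the opening, from 0 (shut) to 1 (fully open); "xyz": the shift along the tool's x, y, z in mm, a list of three; "twist": the turn about the tool's z in rad. A call has 1 to 20 rows; each row is the pose to reach, as a shift and turn from the pose commanded when the call began, along the tool's axes at that moment; what a row does not reach only later rows make up. A row lasts 1/8 s, in which the tool goes at most 62.5 mm and 10.7 degrees, less where a joint would pass 70% of its speed; a pose out of reach is approached as far as the arm can. A call with a gripper value outside its range is refused whole. The fingers move at their own pace and stop on an object; "squeeze" is the grip in N (left out, the last holds). Time passes only in rows, so rows that repeat a pose let the fingers close. It gives the time, the measured TCP pose, the force, the opening and the grip force at its end, in the units of the state.
- robot.get_state(): the state, without advancing time (a new reading comes with each control period).
- vision.snapshot(name): name is "scene" or "top" or "wrist"; returns (picture, depth): 384x512x3 uint8, blue, green, red; 384x512 float32, mm along the optical axis (not along the pixel's ray), 0 where there is no reading.
- vision.camera_params(name): a dict with "mtx" (3x3 intrinsics, pixels), "world_from_camera" (4x4, takes a point from camera to world coordinates). Camera axes: x right, y down, z forward; pixel columns grow to the right and rows downward; lengths in mm; the calibration is good to about 2 mm. The wrist camera is an equidistant fisheye: a pixel r from the principal point sees the ray r / f radians off the axis. A picture is of the moment at which its call begins: read the wrist's pose just before it. camera_params takes no time and is no camera call; for the wrist camera it gives the pose at the moment of the call.
- robot.sign_off(): hands the job in; it is judged then, once.
Trained networks look in the newest picture that a camera, given by its name, has taken for a name from the list of things; names that differ only in an ending like _2 or _b are one class to them, and where a whole thing is asked for, a point or a joint stands for the part that bears it (a point fixed in the world has none). Each returns a list of dicts, best first, with "score" (0 to 1); they miss things now and then, are a little off and sometimes report something else, mostly with a low value. They report only what shows in the picture. A call takes as long as a camera call. They do not tell look-alikes from the thing itself.
- vision.look_for(camera, target): "extent" ([centre column, centre row, width, height] in pixels, round what is visible of it).
The state is a dict: "clock": time; "joint_pos": joint angles; "qvel": joint speeds; "effort": joint torques, N m; "eef_pos": TCP position; "tcp_rot": TCP orientation; "wrist_force": force on the tool from outside, world axes, zero at the start; "moment": the same for the moment, N m; "width": finger opening in mm; "grip_force": force on a finger pad.
Only numpy, scipy, OpenCV 4.12 (cv2) and the standard library are available. Lean on these libraries where they do the work, as an engineer would, in place of code of your own. Each camera call takes 0.05 s, during which the arm holds its last target. There are 200 camera calls.

## Task

Load the ribbed bracket that has the large hole onto the drilling jig: feel and nudge it about until the large hole drops over the dowel and the bracket lies flat on the jig plate, then swing it about the dowel until its long side rests against the stop post, and let go. Be gentle with the jig: no dropping, banging or forcing, about 5 kg of push (50 N) at the very most; leave the other bracket and everything else on the bench where it is.

Things in the scene. Friction and masses are not known exactly. Their poses are not given: they have to be found in the camera images.
- bracket: The workpiece: bare aluminium T-bracket, 0.15 to 0.31 kg, on the bench. Base plate 130 x 56 x 8 mm (x, y, z) with an upright rib along its top. Origin: centre of the plate's underside; x along the length towards the end with the large hole, z up. Large 15 mm through hole at x = +45 mm, y = 0; a small 7 mm hole at x = -52 mm is not for the dowel.
- hole (a point): Centre of the bracket's large 15 mm hole, at the plate's underside; axes as the bracket's.
- rib (a point): Where to grip the bracket, across its rib (along bracket y), at bracket x = +12 mm, y = 0, 34 mm above the underside; axes as the bracket's. The rib is 10 mm thick (y = -5 to +5 mm), 56 mm long (x = -30 to +26 mm) and its top is 50 mm above the plate's underside. A light grip lets the bracket pivot when its end meets the dowel; grip firmly (40 to 60 N).
- jig: The drilling jig, fixed to the bench: steel plate 210 x 160 x 16 mm (x, y, z). Origin: centre of its underside on the bench; flat top at z = 16 mm; x points from the stop end to the dowel end. It carries an upright round stop post and a round dowel, nothing else rises above its top.
- dowel_nominal (a point): Nominal dowel place on the jig's top (jig x = +45 mm, y = 0); axes as the jig's. The rigid steel dowel, 12 mm in diameter, stands 12.5 mm above the top, its last 2 mm tapered to 10 mm. Its holder is adjustable: its axis stands up to 7 mm away along jig x and up to 7 mm along jig y, new each time, not reported: to be felt or seen. It does not move under load.
- stop (a point): Axis of the stop post at the jig's top (jig x = -45, y = +36 mm); axes as the jig's. Post 16 mm in diameter, 16 mm high. Loaded, the bracket's +y long side touches the post's -y side, post axis 36 mm from the bracket's middle line, bracket yaw within 0.1 rad of the jig's. The free end swings away from the post with growing bracket yaw, towards it with falling yaw.
- blank: The other bracket, to be left alone: same plate 130 x 56 x 8 mm and rib, but with no holes. Origin as for the bracket. It lies on the other side of the jig from the bracket; which side is which varies.
- hammer: Bystander: a claw-less workshop hammer lying beyond the jig.
- wrench: Bystander: a steel open-ended spanner lying beyond the jig.
- screwdriver: Bystander: a screwdriver lying on the near right of the bench.
- collar: Bystander: a dark steel ring 48 mm across, 22 mm high, standing flat on the bench.
- pipe: Bystander: a short steel pipe offcut 42 mm across, 70 mm high, standing on end.
- oilcan: Bystander: a red can 60 mm across, 110 mm high, on the near left.
Mind the look-alikes: they are no part of the job. What is shaped like the bracket but orange is not meant.

How it is judged:
By the outcome, as a careful person would: the job done as asked, in the order asked, and still so for the second after the job is handed in, with the robot touching nothing.
It also fails if it takes over 64 s, if anything falls off the work surface, if the arm or the gripper's body presses on something with over 40 N, if the wrist force passes 120 N, or if a joint passes its speed limit or range.

## Working session

There is one attempt and no reset: what is moved stays moved. The work goes in short steps, Python scripts to look and compute and a tool call to move; the robot and the scene stay as the last step left them, time stands still between calls to the robot, and variables do not carry over. Pictures are saved under pics/ and viewed, at most 10 in all, crops included, and the job is handed in when it is done.

Besides the shell and the picture viewer there is one more tool, called after "Call:" by a JSON object that holds its "method" and its "body". servo_tool: Moves the arm, as the interface text tells. Its arguments: {"type":"object","properties":{"deltas":{"type":"array"},"squeeze":{"type":"number"}},"required":["deltas"]}

```bash
mkdir -p pics; python3 - <<'E'
from cell import robot, vision
import cv2,numpy as np
s=robot.get_state();print({k:np.round(s[k],3).tolist() for k in('clock','eef_pos','tcp_rot','wrist_force','width')})
for n in('top','scene'):
    p,d=vision.snapshot(n);cv2.imwrite(f'pics/{n}0.png',p);np.save(f'pics/{n}0.npy',d)
    c=vision.camera_params(n);print(n,np.round(c['mtx'],1).tolist(),np.round(c['world_from_camera'],3).tolist())
    for t in('bracket','hole','jig','stop','dowel_nominal','blank'):
        print(t,[(round(float(r['score']),2),np.round(r['extent'],1).tolist()) for r in vision.look_for(n,t)][:3])
E
```

```text
{'clock': 0.0, 'eef_pos': [153.025, 656.99, 230.596], 'tcp_rot': [[-0.974, 0.227, -0.0], [0.227, 0.974, -0.001], [-0.0, -0.001, -1.0]], 'wrist_force': [-0.085, -0.055, -0.649], 'width': 85.036}
top [[439.6, 0.0, 256.7], [0.0, 439.6, 190.8], [0.0, 0.0, 1.0]] [[0.008, -0.987, 0.159, 288.572], [-1.0, -0.01, -0.014, 3.004], [0.015, -0.159, -0.987, 1501.098], [0.0, 0.0, 0.0, 1.0]]
bracket [(0.74, [339.0, 180.7, 12.3, 37.2]), (0.74, [378.9, 271.1, 23.5, 42.1]), (0.7, [269.8, 249.7, 39.0, 32.3])]
hole [(0.94, [266.4, 248.5, 39.1, 33.2]), (0.81, [339.9, 182.8, 20.9, 40.9]), (0.75, [379.9, 274.0, 24.9, 43.3])]
jig [(0.89, [263.9, 187.1, 48.5, 60.5])]
stop [(0.84, [262.9, 184.4, 44.9, 57.6])]
dowel_nominal [(0.84, [264.0, 187.2, 47.2, 57.3]), (0.16, [109.6, 239.7, 27.3, 24.2])]
blank [(0.64, [178.6, 180.3, 16.7, 35.4])]
scene [[362.2, 0.0, 257.9], [0.0, 362.2, 198.9], [0.0, 0.0, 1.0]] [[-0.581, 0.642, -0.499, 1051.233], [0.814, 0.469, -0.344, 366.764], [0.013, -0.606, -0.795, 885.118], [0.0, 0.0, 0.0, 1.0]]
bracket [(0.85, [126.4, 155.5, 42.8, 30.8]), (0.62, [274.1, 158.8, 41.9, 20.6]), (0.58, [172.3, 168.8, 40.0, 29.1])]
hole [(0.7, [273.6, 161.4, 38.4, 18.1]), (0.66, [169.3, 170.1, 40.4, 31.4]), (0.44, [237.1, 204.9, 83.5, 70.9])]
jig [(0.96, [239.6, 207.1, 88.0, 73.8])]
stop [(0.78, [237.7, 205.1, 81.3, 72.2])]
dowel_nominal [(0.88, [239.7, 205.8, 86.9, 68.5])]
blank [(0.71, [324.6, 261.6, 38.9, 45.1])]
```

View pics/top0.png

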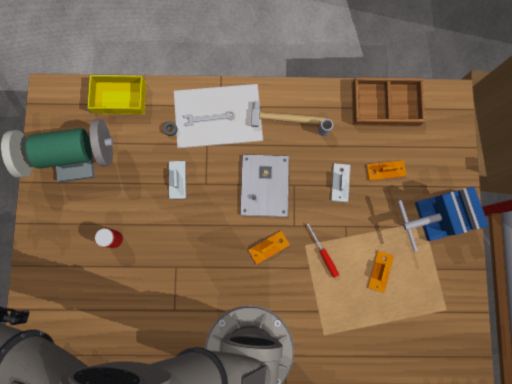

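View pics/scene0.png

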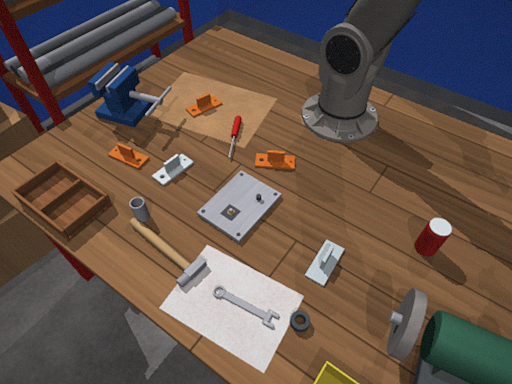

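```bash
cat > h.py <<'E'
import cv2,numpy as np
from cell import robot, vision
def cloud(c,d,fish=False):
    v,u=np.mgrid[:d.shape[0],:d.shape[1]]; K=c['mtx']
    x=(u-K[0,2])/K[0,0]; y=(v-K[1,2])/K[1,1]
    if fish:
        r=np.hypot(x,y)+1e-9; t=np.tan(np.minimum(r,1.5))/r; x=x*t; y=y*t
    P=np.stack([x*d,y*d,d],-1); T=np.array(c['world_from_camera'])
    return P@T[:3,:3].T+T[:3,3]
def rect(P,m):
    r=cv2.minAreaRect(P[m][:,:2].astype(np.float32)); return r
E
python3 - <<'E'
from h import *
d=np.load('pics/top0.npy');c=vision.camera_params('top');P=cloud(c,d);im=cv2.imread('pics/top0.png')
Z=P[...,2]; print('bench z',np.median(Z[(d>0)]))
for n,(u,v,w,h) in dict(bracket=(341,182,34,50),jig=(265,187,60,76),blank=(177,180,34,50)).items():
    m=np.zeros(d.shape,bool);m[v-h//2:v+h//2,u-w//2:u+w//2]=1
    m&=(d>0)&(Z>4)&(Z<70)
    r=rect(P,m);print(n,m.sum(),np.round(r[0],1),np.round(r[1],1),round(r[2],1),np.round(np.percentile(Z[m],[10,50,90,100]),1))
o=[cv2.resize(im[v-40:v+40,u-40:u+40],(390,390),interpolation=cv2.INTER_CUBIC) for u,v in((341,182),(265,187))]
cv2.imwrite('pics/c0.png',np.hstack(o))
for u,v in((265,172),(252,197),(341,172),(339,197)):print(u,v,np.round(P[v,u],1))
E
```

```text
bench z 0.422122920070251
bracket 724 [ 566.  -308.4] [115.8 176.7] 88.8 [ 4.9  8.2 26.3 58.2]
jig 3109 [546.4 -45.1] [263.  206.6] 0.5 [ 8.6 16.5 21.2 39.2]
blank 799 [566.5 259.6] [173.7 114.4] 1.8 [ 4.8  8.5 16.4 59.9]
265 172 [590.7 -45.3  30. ]
252 197 [502.8  -1.7  37.7]
341 172 [ 597.5 -309.5   11.1]
339 197 [ 510.6 -301.7    6.1]
```

View pics/c0.png

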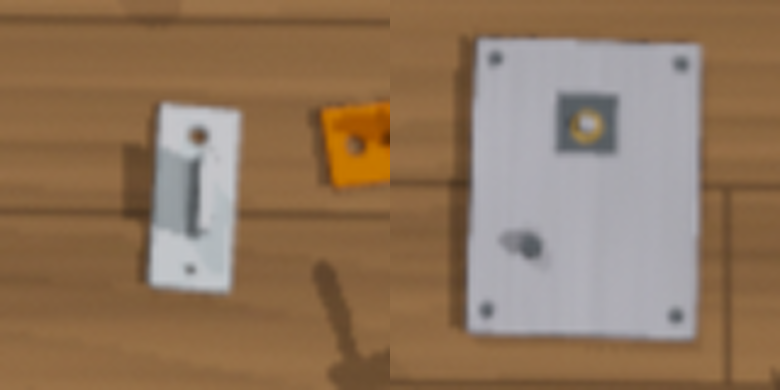

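Left crop: the bracket, large hole at about crop (198,134), i.e. the far end, small hole at (190,269). Right crop: jig with dowel top near crop (586,125) and the post near (528,247), its top leaning towards upper left.

```bash
cat >> h.py <<'E'
def ray(c,uv,z,fish=False):
    K=np.array(c['mtx']);T=np.array(c['world_from_camera'])
    x=(uv[0]-K[0,2])/K[0,0]; y=(uv[1]-K[1,2])/K[1,1]
    if fish:
        r=np.hypot(x,y)+1e-9; k=np.sin(r)/r; dv=np.array([x*k,y*k,np.cos(r)])
    else: dv=np.array([x,y,1])
    w=T[:3,:3]@dv; return T[:3,3]+w*(z-T[2,3])/w[2]
E
python3 - <<'E'
from h import *
c=vision.camera_params('top')
f=lambda a,b,u0,v0:((a+.5)/4.875-.5+u0-40,(b+.5)/4.875-.5+v0-40)
B=[ray(c,f(a,b,341,182),8)[:2] for a,b in((160,103),(241,110),(231,293),(149,287))]
J=[ray(c,f(a-390,b,265,187),16)[:2] for a,b in((478,38),(702,44),(695,338),(467,332))]
for n,q in(('B',B),('J',J)):
    q=np.array(q);ax=(q[0]+q[1]-q[2]-q[3])/2;print(n,q.mean(0).round(1),np.linalg.norm(ax).round(1),np.linalg.norm(q[0]-q[1]).round(1),np.degrees(np.arctan2(ax[1],ax[0])).round(2))
print('hole',ray(c,f(198,134,341,182),8),'dowel',ray(c,f(196,125,265,187),28.5))
E
```

```text
B [ 562.3 -308.2] 132.9 58.2 -4.5
J [548.6 -45. ] 210.1 159.5 -1.43
hole [ 608.50268218 -311.17632653    8.        ] dowel [590.13351996 -44.66470478  28.5       ]
```

Call:
{"method": "servo_tool", "body": {"deltas": [{"hand": 1,"xyz": [-52,-34,0],"twist": 0},{"hand": 1,"xyz": [-105,-67,0],"twist": 0},{"hand": 1,"xyz": [-157,-101,0],"twist": 0},{"hand": 1,"xyz": [-210,-135,0],"twist": -0.05},{"hand": 1,"xyz": [-262,-168,0],"twist": -0.1},{"hand": 1,"xyz": [-314,-202,0],"twist": -0.15},{"hand": 1,"xyz": [-367,-235,0],"twist": -0.15},{"hand": 1,"xyz": [-419,-269,0],"twist": -0.15},{"hand": 1,"xyz": [-440,-325,0],"twist": -0.15},{"hand": 1,"xyz": [-460,-380,0],"twist": -0.15},{"hand": 1,"xyz": [-480,-432,0],"twist": -0.15},{"hand": 1,"xyz": [-500,-485,0],"twist": -0.15},{"hand": 1,"xyz": [-520,-538,0],"twist": -0.15},{"hand": 1,"xyz": [-540,-590,0],"twist": -0.15},{"hand": 1,"xyz": [-560,-642,0],"twist": -0.15},{"hand": 1,"xyz": [-579,-694,0],"twist": -0.15},{"hand": 1,"xyz": [-579,-694,0],"twist": -0.15},{"hand": 1,"xyz": [-579,-694,0],"twist": -0.15}]}}

```text
clock: 2.95
eef_pos: [559.6, -149.6, 231.2]
tcp_rot: [[-0.997, 0.079, -0.0], [0.079, 0.997, 0.0], [0.0, 0.0, -1.0]]
wrist_force: [-0.4, 0.3, 0.0]
width: 85.6
grip_force: 0.0
```

```bash
python3 - <<'E'
from h import *
s=robot.get_state();print({k:np.round(s[k],3).tolist() for k in('clock','eef_pos','tcp_rot','joint_pos','width')})
c=vision.camera_params('wrist');p,d=vision.snapshot('wrist')
cv2.imwrite('pics/w1.png',p);np.save('pics/w1.npy',d);np.save('pics/w1T.npy',c['world_from_camera'])
print(np.round(c['mtx'],1).tolist(),np.round(c['world_from_camera'],3).tolist())
E
```

```text
{'clock': 2.95, 'eef_pos': [559.55, -149.601, 231.216], 'tcp_rot': [[-0.997, 0.079, -0.0], [0.079, 0.997, 0.0], [0.0, 0.0, -1.0]], 'joint_pos': [-14.32, 16.656, 28.083, 105.859, -9.005, 59.678, 102.801], 'width': 85.593}
[[297.3, 0.0, 253.4], [0.0, 297.3, 189.4], [0.0, 0.0, 1.0]] [[0.08, 0.944, 0.32, 475.761], [0.997, -0.076, -0.025, -143.087], [0.001, 0.321, -0.947, 374.323], [0.0, 0.0, 0.0, 1.0]]
```

View pics/w1.png

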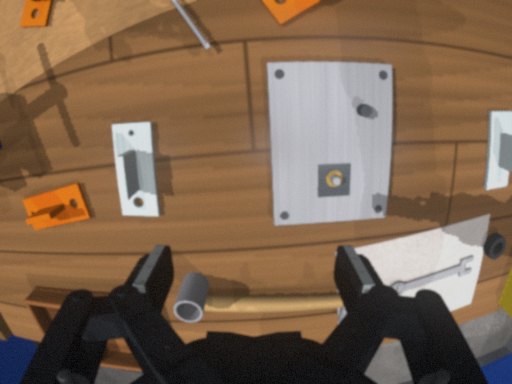

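Jig is at (267–396, 62–226), dowel ring near (335,180), post near (363,109); bracket plate spans (112–159, 122–217), large hole at (138,202), small hole at (131,133).

```bash
python3 - <<'E'
from h import *
c=vision.camera_params('wrist');im=cv2.imread('pics/w1.png');g=cv2.cvtColor(im,cv2.COLOR_BGR2GRAY);d=np.load('pics/w1.npy')
def sub(pts): 
    q=np.float32(pts).reshape(-1,1,2);cv2.cornerSubPix(g,q,(4,4),(-1,-1),(3,30,.01));return q.reshape(-1,2)
for n,z,pts in(('B',8,[(121,217),(159,216),(151,122),(112,124)]),('J',16,[(274,226),(396,217),(392,63),(267,63)])):
    s=sub(pts);q=np.array([ray(c,p,z,1)[:2] for p in s]);ax=(q[0]+q[1]-q[2]-q[3])/2
    print(n,s.round(1).tolist(),q.mean(0).round(1),np.linalg.norm(ax).round(1),np.linalg.norm(q[0]-q[1]).round(1),np.linalg.norm(q[3]-q[2]).round(1),np.degrees(np.arctan2(ax[1],ax[0])).round(2))
hsv=cv2.cvtColor(im,cv2.COLOR_BGR2HSV)
m=np.zeros(g.shape,np.uint8);m[160:200,315:355]=cv2.inRange(hsv[160:200,315:355],(10,90,90),(40,255,255))
v,u=np.nonzero(m);e=cv2.minEnclosingCircle(np.stack([u,v],1).astype(np.float32)) if len(u) else None;print('ring',len(u),e)
m=np.zeros(g.shape,np.uint8);m[190:214,128:150]=(g[190:214,128:150]<140);mm=cv2.moments(m,True);hp=(mm['m10']/mm['m00'],mm['m01']/mm['m00']);print('hole',mm['m00'],hp,ray(c,hp,6,1))
for zz in(16,28.5):print('dowel',zz,ray(c,e[0],zz,1))
P=cloud(c,d,True);Z=P[...,2]
print(np.round(Z[172:190:2,325:347:2]).astype(int))
w=im[100:232,100:420]
cv2.imwrite('pics/c1.png',np.hstack([cv2.resize(im[115:225,100:170],(0,0),fx=5,fy=5,interpolation=2),cv2.resize(im[150:205,305:375],(0,0),fx=6,fy=10,interpolation=2)]))
E
```

```text
B [[122.0999984741211, 214.89999389648438], [158.39999389648438, 215.60000610351562], [149.8000030517578, 121.69999694824219], [111.4000015258789, 124.0]] [ 560.9 -309.9] 130.1 56.8 56.1 -4.72
J [[274.70001220703125, 225.3000030517578], [399.8999938964844, 216.60000610351562], [391.70001220703125, 65.0999984741211], [266.6000061035156, 62.20000076293945]] [547.8 -40.1] 209.3 182.9 159.4 2.26
ring 99 ((333.8043518066406, 178.19564819335938), 8.329626083374023)
hole 108.0 (134.89814814814815, 197.69444444444446) [ 599.65962249 -317.85740842    6.        ]
dowel 16 [590.02976723 -47.22031341  16.        ]
dowel 28.5 [586.04656656 -50.5436882   28.5       ]
[[ 18  17  17  17  18  16  17  17  16 374  17]
 [ 16  17  16  18  18  19  18  18  17  16  16]
 [ 16  18  16  20  24  25  26  19  17  17  16]
 [ 17  18  16  24  26  30  29  27  17  17  16]
 [ 17  17  17  25  28  29  28  29  19  17  17]
 [ 15  16  17  17  29  28  30  29  15  18  17]
 [ 18  17  18  17  17  29  30  18  18  16  17]
 [ 19  18  17  18  17  17  18  15  17  16  17]
 [ 15  17  17  15  17  17  16  17  17  17  16]]
```

View pics/c1.png

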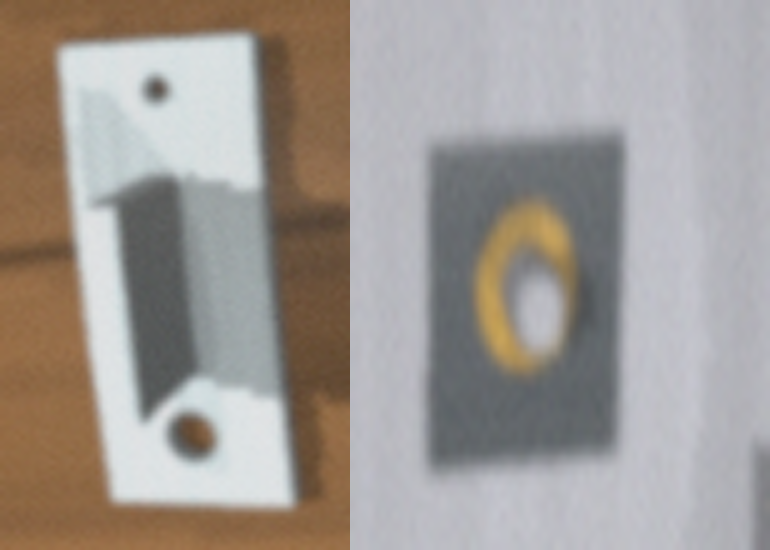

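```bash
python3 - <<'E'
from h import *
c=vision.camera_params('wrist');d=np.load('pics/w1.npy')
q=np.array([ray(c,p,16,1)[:2] for p in((274.7,225.3),(266.6,62.2),(391.7,65.1))])
a=q[0]-q[1];b=q[2]-q[1];print('jig centre',((q[0]+q[2])/2).round(1),np.linalg.norm(a),np.linalg.norm(b),np.degrees([np.arctan2(a[1],a[0]),np.arctan2(-b[0],b[1])]))
print('dowel eye',ray(c,(336.2,179.3),28.5,1))
P=cloud(c,d,True);Z=P[...,2];m=np.zeros(d.shape,bool);m[165:195,320:352]=1;m&=(Z>25)&(Z<33)
print('dowel depth',m.sum(),P[m].mean(0));v,u=np.nonzero(m);print(u.mean(),v.mean(),ray(c,(u.mean(),v.mean()),28.5,1))
m=np.zeros(d.shape,bool);m[90:125,345:385]=1;m&=(Z>29)&(Z<35);print('post',P[m].mean(0),m.sum())
m=np.zeros(d.shape,bool);m[140:205,110:155]=1;m&=(Z>44)&(Z<55);print('rib top',P[m].mean(0),m.sum(),rect(P,m))
E
```

```text
jig centre [547.7 -45.9] 208.97070363916413 159.38325356751915 [-0.93930158 -1.66366092]
dowel eye [587.71296848 -47.40590814  28.5       ]
dowel depth 63 [588.84482159 -48.1407255   28.37589892]
335.6031746031746 180.17460317460316 [588.80049668 -48.17981899  28.5       ]
post [502.64244108 -10.31368218  32.31732093] 130
rib top [ 557.85901706 -308.20079711   49.52308621] 400 ((558.27001953125, -309.22015380859375), (11.082454681396484, 56.03837203979492), 85.14640045166016)
```

Call:
{"method": "servo_tool", "body": {"deltas": [{"hand": 1,"xyz": [-10,-55,20],"twist": 0},{"hand": 1,"xyz": [-19,-110,40],"twist": 0},{"hand": 1,"xyz": [-26,-159,60],"twist": 0},{"hand": 1,"xyz": [-26,-159,100],"twist": 0},{"hand": 1,"xyz": [-26,-159,140],"twist": 0},{"hand": 1,"xyz": [-26,-159,175],"twist": 0},{"hand": 1,"xyz": [-26,-159,200],"twist": 0},{"hand": 1,"xyz": [-26,-159,215],"twist": 0},{"hand": 1,"xyz": [-26,-159,215],"twist": 0},{"hand": 0.05,"xyz": [-26,-159,215],"twist": 0},{"hand": 0.05,"xyz": [-26,-159,215],"twist": 0},{"hand": 0.05,"xyz": [-26,-159,215],"twist": 0},{"hand": 0.05,"xyz": [-26,-159,215],"twist": 0},{"hand": 0.05,"xyz": [-26,-159,215],"twist": 0},{"hand": 0.05,"xyz": [-26,-159,215],"twist": 0},{"hand": 0.05,"xyz": [-26,-159,215],"twist": 0}], "squeeze": 55}}

```text
clock: 5.0
eef_pos: [573.2, -310.6, 16.7]
tcp_rot: [[-0.997, 0.079, 0.001], [0.079, 0.997, -0.0], [-0.001, -0.0, -1.0]]
wrist_force: [-1.0, 0.2, 6.2]
width: 9.2
grip_force: 54.6
```

Call:
{"method": "servo_tool", "body": {"deltas": [{"hand": 0.05,"xyz": [0,0,-10],"twist": 0},{"hand": 0.05,"xyz": [0,0,-30],"twist": 0},{"hand": 0.05,"xyz": [0,0,-60],"twist": 0},{"hand": 0.05,"xyz": [0,0,-90],"twist": 0},{"hand": 0.05,"xyz": [0,0,-100],"twist": 0},{"hand": 0.05,"xyz": [0,0,-100],"twist": 0}]}}

```text
clock: 5.75
eef_pos: [573.2, -310.4, 117.1]
tcp_rot: [[-0.997, 0.079, 0.001], [0.079, 0.997, -0.0], [-0.001, -0.0, -1.0]]
wrist_force: [-0.2, 0.9, -2.3]
width: 9.1
grip_force: 53.6
```

```bash
python3 - <<'E'
from h import *
s=robot.get_state();print({k:np.round(s[k],3).tolist() for k in('clock','eef_pos','joint_pos','width','wrist_force','grip_force')})
c=vision.camera_params('wrist');p,d=vision.snapshot('wrist')
cv2.imwrite('pics/w2.png',p);np.save('pics/w2.npy',d);print(np.round(c['world_from_camera'],3).tolist())
E
```

```text
{'clock': 5.75, 'eef_pos': [573.242, -310.428, 117.083], 'joint_pos': [2.929, 31.24, 27.16, 101.91, -17.748, 51.037, 123.467], 'width': 9.05, 'wrist_force': [-0.246, 0.926, -2.29], 'grip_force': 53.58}
[[0.079, 0.944, 0.322, 489.269], [0.997, -0.075, -0.025, -303.878], [0.0, 0.323, -0.947, 260.091], [0.0, 0.0, 0.0, 1.0]]
```

View pics/w2.png

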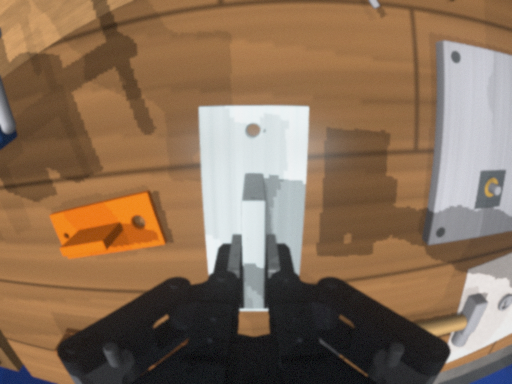

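The held bracket hangs straight: near-end corners at (199,107) and (309,106), small hole at (252,130).

```bash
python3 - <<'E'
from h import *
c=vision.camera_params('wrist');g=cv2.imread('pics/w2.png',0);s=robot.get_state();d=np.load('pics/w2.npy')
P=cloud(c,d,True);print('plate z',np.median(P[115:160,215:240,2]),np.median(P[115:160,270:295,2]), np.median(P[180:200,215:230,2]))
q=np.float32([(199,107),(309,106)]).reshape(-1,1,2);cv2.cornerSubPix(g,q,(5,5),(-1,-1),(3,30,.01))
m=(g[118:142,240:264]<150).astype(np.uint8);mm=cv2.moments(m,True);h=(240+mm['m10']/mm['m00'],118+mm['m01']/mm['m00'])
z=108.4
A,B=[ray(c,p,z,1)[:2] for p in q.reshape(-1,2)];H=ray(c,h,z,1)[:2]
e=B-A;yaw=np.arctan2(-e[0],e[1]);ux=np.array([np.cos(yaw),np.sin(yaw)]);uy=np.array([-ux[1],ux[0]])
print(q.ravel(),h,mm['m00'],np.linalg.norm(e),np.degrees(yaw))
t=s['eef_pos'][:2]
for n,p,x in(('edge',(A+B)/2,-65),('hole',H,-52)):
    o=p-x*ux;print(n,'big hole',o+45*ux,'tcp in bracket',ux@(t-o),uy@(t-o))
E
```

```text
plate z 107.8713482703873 107.88522539720461 107.82752726965423
[198.2276   106.33384  308.61246  106.069855] (252.10526315789474, 129.30526315789473) 95.0 55.94263602418788 -4.402406675917738
edge big hole [ 605.37244322 -312.56389519] tcp in bracket 12.36466849160907 -0.09008098624908503
hole big hole [ 604.61786527 -313.20674056] tcp in bracket 13.067674688582906 0.608789771068034
```

Call:
{"method": "servo_tool", "body": {"deltas": [{"hand": 0.05,"xyz": [7,40,0],"twist": -0.04},{"hand": 0.05,"xyz": [15,80,5],"twist": -0.08},{"hand": 0.05,"xyz": [22,120,10],"twist": -0.12},{"hand": 0.05,"xyz": [28,150,20],"twist": -0.148},{"hand": 0.05,"xyz": [31,168,27],"twist": -0.148},{"hand": 0.05,"xyz": [31,168,27],"twist": -0.148},{"hand": 0.05,"xyz": [31,168,27],"twist": -0.148}]}}

```text
clock: 6.68
eef_pos: [555.3, -141.7, 89.3]
tcp_rot: [[-0.998, -0.068, -0.0], [-0.068, 0.998, -0.001], [0.0, -0.001, -1.0]]
wrist_force: [-0.1, -0.6, -0.7]
width: 9.2
grip_force: 53.8
```

```bash
python3 - <<'E'
from h import *
s=robot.get_state();print({k:np.round(s[k],3).tolist() for k in('clock','eef_pos','tcp_rot','joint_pos','width','wrist_force','moment')})
c=vision.camera_params('wrist');p,d=vision.snapshot('wrist')
cv2.imwrite('pics/w3.png',p);np.save('pics/w3.npy',d)
E
```

```text
{'clock': 6.675, 'eef_pos': [555.323, -141.703, 89.28], 'tcp_rot': [[-0.998, -0.068, -0.0], [-0.068, 0.998, -0.001], [0.0, -0.001, -1.0]], 'joint_pos': [-11.225, 26.402, 24.19, 113.234, -15.305, 43.433, 115.812], 'width': 9.246, 'wrist_force': [-0.121, -0.567, -0.701], 'moment': [-0.027, -0.025, -0.022]}
```

View pics/w3.png

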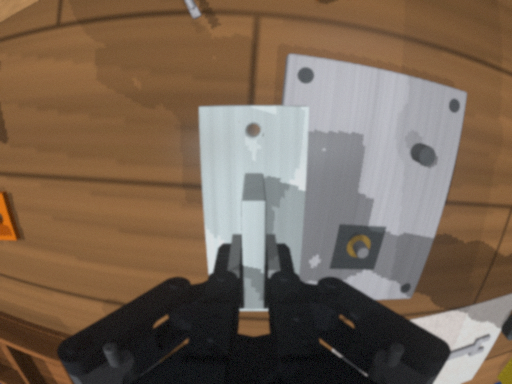

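Dowel top shows near (362,253) inside the yellow ring (358,246); the post is near (424,154); the bracket is unchanged in the grip.

```bash
python3 - <<'E'
from h import *
c=vision.camera_params('wrist');im=cv2.imread('pics/w3.png');d=np.load('pics/w3.npy');s=robot.get_state()
P=cloud(c,d,True);Z=P[...,2]
print('jig z',np.median(Z[200:215,390:420]),'plate',np.median(Z[115:160,215:240]))
for lo in(22,25,27):
    m=np.zeros(d.shape,bool);m[230:270,340:382]=1;m&=(Z>lo)&(Z<33);v,u=np.nonzero(m)
    print('dowel',m.sum(),P[m].mean(0).round(1),u.mean().round(1),v.mean().round(1),ray(c,(u.mean(),v.mean()),28.5,1).round(1))
m=np.zeros(d.shape,bool);m[140:170,405:445]=1;m&=(Z>29)&(Z<36);v,u=np.nonzero(m);print('post',P[m].mean(0).round(1),m.sum(),u.mean(),v.mean())
m=(cv2.cvtColor(im,6)[118:142,240:264]<150).astype(np.uint8);mm=cv2.moments(m,True);h=(240+mm['m10']/mm['m00'],118+mm['m01']/mm['m00'])
H=ray(c,h,80.6,1);R=s['tcp_rot'];ux=-R[:2,0];ux=ux/np.linalg.norm(ux);print('small',H.round(1),'big',(H[:2]+97*ux).round(1),'from tcp',(s['eef_pos'][:2]+32.5*ux).round(1))
cv2.imwrite('pics/c3.png',cv2.resize(im[222:282,322:402],(0,0),fx=9,fy=9,interpolation=2))
E
```

```text
jig z 16.694878989220086 plate 81.18060481959733
dowel 170 [588.4 -49.7  27.7] 361.0 250.2 [587.9 -50.1  28.5]
dowel 143 [588.7 -49.4  28.5] 361.5 251.0 [588.6 -49.4  28.5]
dowel 122 [589.  -48.9  28.9] 362.1 251.5 [589.2 -48.7  28.5]
post [502.7 -11.7  32.3] 282 425.86170212765956 155.36879432624113
small [ 490.7 -146.6   80.6] big [ 587.5 -140.1] from tcp [ 587.8 -139.7]
```

View pics/c3.png

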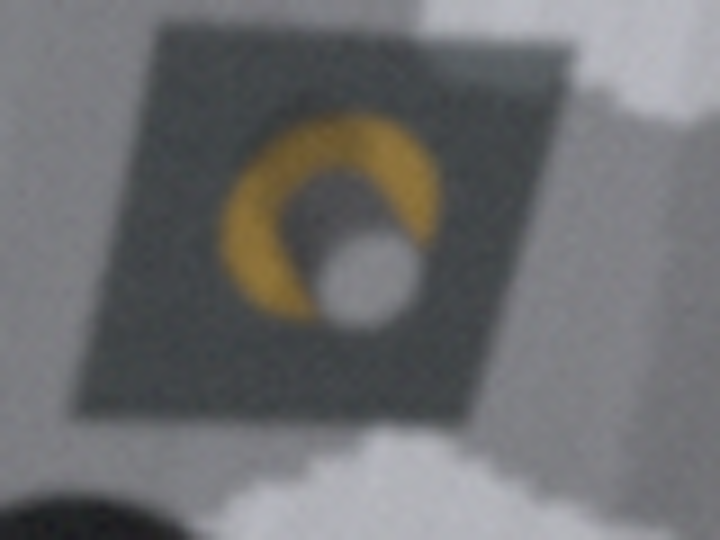

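Crop: dowel top disc centred at (370,281) → image (362.7,252.8); ring at its foot centred (332,220) → (358.4,246).

```bash
python3 - <<'E'
from h import *
c=vision.camera_params('wrist')
print(ray(c,(362.7,252.8),28.5,1),ray(c,(358.4,246),16.2,1),robot.get_state()['eef_pos'])
E
```

```text
[590.38001783 -47.89080867  28.5       ] [590.68582143 -47.70375102  16.2       ] [ 555.34470202 -141.85825701   89.39966974]
```

Call:
{"method": "servo_tool", "body": {"deltas": [{"hand": 0.05,"xyz": [-3,30,0],"twist": 0},{"hand": 0.05,"xyz": [-6,62,5],"twist": 0},{"hand": 0.05,"xyz": [-9.2,91.7,15],"twist": 0},{"hand": 0.05,"xyz": [-9.2,91.7,28],"twist": 0},{"hand": 0.05,"xyz": [-9.2,91.7,37],"twist": 0},{"hand": 0.05,"xyz": [-9.2,91.7,37],"twist": 0},{"hand": 0.05,"xyz": [-9.2,91.7,37],"twist": 0},{"hand": 0.05,"xyz": [-9.2,91.7,37],"twist": 0}]}}

```text
clock: 7.72
eef_pos: [558.4, -48.9, 52.7]
tcp_rot: [[-0.998, -0.068, 0.001], [-0.068, 0.998, -0.0], [-0.001, -0.0, -1.0]]
wrist_force: [-0.7, -0.2, -1.3]
width: 9.0
grip_force: 54.0
```

Call:
{"method": "servo_tool", "body": {"deltas": [{"hand": 0.05,"xyz": [0,0,3],"twist": 0},{"hand": 0.05,"xyz": [0,0,5],"twist": 0},{"hand": 0.05,"xyz": [0,0,6.5],"twist": 0},{"hand": 0.05,"xyz": [0,0,7.5],"twist": 0},{"hand": 0.05,"xyz": [0,0,8.5],"twist": 0},{"hand": 0.05,"xyz": [0,0,9],"twist": 0},{"hand": 0.05,"xyz": [0,0,9],"twist": 0}]}}

```text
clock: 8.6
eef_pos: [558.0, -48.5, 43.3]
tcp_rot: [[-0.998, -0.069, -0.0], [-0.069, 0.998, -0.0], [0.0, -0.0, -1.0]]
wrist_force: [-0.5, -2.1, -2.1]
width: 9.5
grip_force: 54.0
```

Call:
{"method": "servo_tool", "body": {"deltas": [{"hand": 0.05,"xyz": [0,0,1],"twist": 0},{"hand": 0.05,"xyz": [0,0,2],"twist": 0},{"hand": 0.05,"xyz": [0,0,2.5],"twist": 0},{"hand": 0.05,"xyz": [0,0,2.5],"twist": 0}]}}

```text
clock: 9.1
eef_pos: [558.1, -48.5, 40.8]
tcp_rot: [[-0.998, -0.069, -0.0], [-0.069, 0.998, -0.0], [0.0, -0.0, -1.0]]
wrist_force: [-0.9, -3.2, -1.2]
width: 8.7
grip_force: 54.0
```

Call:
{"method": "servo_tool", "body": {"deltas": [{"hand": 0.05,"xyz": [0,-0.8,0],"twist": 0},{"hand": 0.05,"xyz": [0,-0.8,1.5],"twist": 0},{"hand": 0.05,"xyz": [0,-0.8,3],"twist": 0},{"hand": 0.05,"xyz": [0,-0.8,4.5],"twist": 0},{"hand": 0.05,"xyz": [0,-0.8,5.5],"twist": 0},{"hand": 0.05,"xyz": [0,-0.8,5.5],"twist": 0}]}}

```text
clock: 9.85
eef_pos: [558.1, -49.2, 35.2]
tcp_rot: [[-0.998, -0.069, -0.0], [-0.069, 0.998, -0.0], [0.0, -0.0, -1.0]]
wrist_force: [0.2, -0.1, -1.7]
width: 9.6
grip_force: 54.0
```

Call:
{"method": "servo_tool", "body": {"deltas": [{"hand": 0.05,"xyz": [0,0,0.8],"twist": 0},{"hand": 0.05,"xyz": [0,0,1.4],"twist": 0},{"hand": 0.05,"xyz": [0,0,2.0],"twist": 0},{"hand": 0.05,"xyz": [0,0,2.3],"twist": 0},{"hand": 0.05,"xyz": [0,0,2.3],"twist": 0}]}}

```text
clock: 10.48
eef_pos: [558.2, -49.2, 33.0]
tcp_rot: [[-0.998, -0.069, -0.0], [-0.069, 0.998, -0.0], [0.0, -0.0, -1.0]]
wrist_force: [0.6, 0.5, -1.7]
width: 9.3
grip_force: 54.0
```

Call:
{"method": "servo_tool", "body": {"deltas": [{"hand": 0.05,"xyz": [0,0,0.3],"twist": 0},{"hand": 0.05,"xyz": [0,0,0.6],"twist": 0},{"hand": 0.05,"xyz": [0,0,0.8],"twist": 0},{"hand": 0.05,"xyz": [0,0,0.8],"twist": 0}]}}

```text
clock: 10.98
eef_pos: [558.2, -49.2, 32.7]
tcp_rot: [[-0.998, -0.069, 0.0], [-0.069, 0.998, 0.0], [-0.0, 0.0, -1.0]]
wrist_force: [-3.3, 0.6, 9.4]
width: 9.3
grip_force: 56.0
```

Call:
{"method": "servo_tool", "body": {"deltas": [{"hand": 0.05,"xyz": [0,0.3,-0.2],"twist": 0.01},{"hand": 0.05,"xyz": [0,0.65,-0.2],"twist": 0.02},{"hand": 0.05,"xyz": [0,1.0,-0.2],"twist": 0.03},{"hand": 0.05,"xyz": [0,1.3,-0.2],"twist": 0.04},{"hand": 0.05,"xyz": [0,1.6,-0.2],"twist": 0.05},{"hand": 0.05,"xyz": [0.1,1.95,-0.2],"twist": 0.06},{"hand": 0.05,"xyz": [0.1,2.3,-0.2],"twist": 0.07},{"hand": 0.05,"xyz": [0.1,2.3,-0.2],"twist": 0.07}]}}

```text
clock: 11.98
eef_pos: [558.3, -47.3, 32.7]
tcp_rot: [[-1.0, 0.002, 0.001], [0.002, 1.0, -0.0], [-0.001, -0.0, -1.0]]
wrist_force: [-0.5, -2.3, 5.4]
width: 9.5
grip_force: 55.1
```

```bash
python3 - <<'E'
from h import *
s=robot.get_state();print(s['moment'],s['wrist_force'])
E
```

```text
[-0.4099816   0.06397007  0.03359185] [-0.52741334 -2.3379591   5.41362348]
```

Call:
{"method": "servo_tool", "body": {"deltas": [{"hand": 0.05,"xyz": [0,0.25,0],"twist": 0.008},{"hand": 0.05,"xyz": [0,0.5,0],"twist": 0.016},{"hand": 0.05,"xyz": [0,0.65,0],"twist": 0.02},{"hand": 0.05,"xyz": [0,0.65,0],"twist": 0.02}]}}

```text
clock: 12.48
eef_pos: [558.3, -46.8, 32.7]
tcp_rot: [[-1.0, 0.021, 0.001], [0.021, 1.0, -0.001], [-0.001, -0.001, -1.0]]
wrist_force: [-0.6, -3.6, 5.5]
width: 8.9
grip_force: 55.2
```

```bash
python3 - <<'E'
from h import *
s=robot.get_state();print(s['moment'],s['wrist_force'])
E
```

```text
[-0.65100548  0.1728105   0.34093633] [-0.63777314 -3.60541886  5.50306442]
```

Call:
{"method": "servo_tool", "body": {"deltas": [{"hand": 0.05,"xyz": [0,0.2,0],"twist": 0.007},{"hand": 0.05,"xyz": [0,0.4,0],"twist": 0.013},{"hand": 0.05,"xyz": [0,0.4,0],"twist": 0.013}]}}

```text
clock: 12.85
eef_pos: [558.2, -46.9, 32.7]
tcp_rot: [[-0.999, 0.034, 0.001], [0.034, 0.999, -0.001], [-0.001, -0.001, -1.0]]
wrist_force: [-2.3, -6.3, 6.9]
width: 9.3
grip_force: 56.4
```

```bash
python3 - <<'E'
from h import *
s=robot.get_state();print(s['moment'],s['wrist_force'])
E
```

```text
[-1.30109452  0.41064063  0.67045109] [-2.26764167 -6.34463071  6.85232795]
```

Call:
{"method": "servo_tool", "body": {"deltas": [{"hand": 0.15,"xyz": [0,0,0],"twist": 0},{"hand": 0.25,"xyz": [0,0,0],"twist": 0},{"hand": 0.5,"xyz": [0,0,0],"twist": 0},{"hand": 0.5,"xyz": [0,0,0],"twist": 0},{"hand": 0.5,"xyz": [0,0,-10],"twist": 0},{"hand": 0.5,"xyz": [0,0,-40],"twist": 0},{"hand": 0.5,"xyz": [0,0,-90],"twist": 0},{"hand": 0.5,"xyz": [50,-40,-140],"twist": 0},{"hand": 0.5,"xyz": [80,-90,-180],"twist": 0},{"hand": 0.5,"xyz": [80,-120,-180],"twist": 0},{"hand": 0.5,"xyz": [80,-120,-180],"twist": 0},{"hand": 0.5,"xyz": [80,-120,-180],"twist": 0}]}}

```text
clock: 14.35
eef_pos: [474.0, -162.9, 212.8]
tcp_rot: [[-0.999, 0.034, 0.001], [0.034, 0.999, 0.0], [-0.001, 0.0, -1.0]]
wrist_force: [-0.5, 0.4, -0.0]
width: 42.8
grip_force: 0.0
```

```bash
python3 - <<'E'
from h import *
s=robot.get_state();print({k:np.round(s[k],3).tolist() for k in('clock','eef_pos','width','wrist_force')})
c=vision.camera_params('wrist');p,d=vision.snapshot('wrist');P=cloud(c,d,True);Z=P[...,2]
# jig region zoom
R=np.array(c['world_from_camera']);
m=(P[...,0]>440)&(P[...,0]<660)&(P[...,1]>-130)&(P[...,1]<40)&(Z>5)&(Z<80);v,u=np.nonzero(m)
print(u.min(),u.max(),v.min(),v.max(),np.array(c['mtx'])[:2].round(0).tolist())
np.save('pics/w4.npy',d);cv2.imwrite('pics/w4f.png',p)
q=p[max(v.min()-5,0):v.max()+5,max(u.min()-5,0):u.max()+5];f=min(800/q.shape[1],600/q.shape[0])
print('crop off',u.min()-5,v.min()-5,f);cv2.imwrite('pics/w4.png',cv2.resize(q,(0,0),fx=f*.99,fy=f*.99,interpolation=2))
E
```

```text
{'clock': 14.35, 'eef_pos': [473.953, -162.87, 212.789], 'width': 42.764, 'wrist_force': [-0.473, 0.361, -0.003]}
281 408 134 284 [[297.0, 0.0, 253.0], [0.0, 297.0, 189.0]]
crop off 276 129 3.75
```

View pics/w4.png

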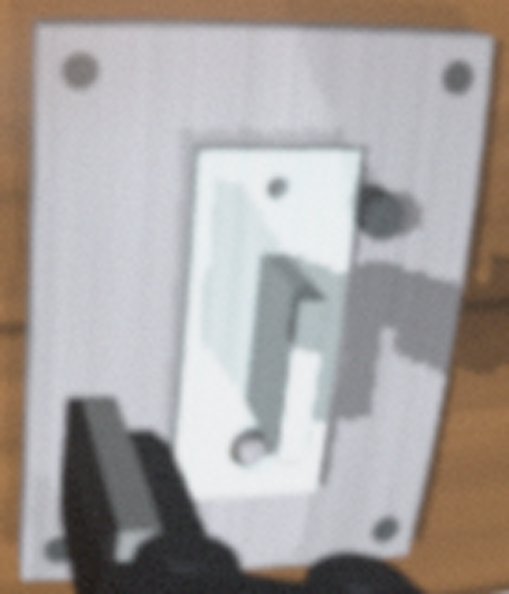

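Call:
{"method": "servo_tool", "body": {"deltas": [{"hand": 0.5,"xyz": [-5,45,0],"twist": 0},{"hand": 0.5,"xyz": [-10,95,10],"twist": 0},{"hand": 0.5,"xyz": [-16,146,30],"twist": 0},{"hand": 0.5,"xyz": [-16,146,60],"twist": 0},{"hand": 0.5,"xyz": [-16,146,60],"twist": 0},{"hand": 0.5,"xyz": [-16,146,60],"twist": 0}]}}

```text
clock: 15.15
eef_pos: [495.1, -18.0, 153.0]
tcp_rot: [[-0.999, 0.034, -0.0], [0.034, 0.999, -0.0], [0.0, -0.0, -1.0]]
wrist_force: [-0.0, -1.3, 0.7]
width: 42.9
grip_force: 0.0
```

```bash
python3 - <<'E'
from h import *
c=vision.camera_params('wrist');p,d=vision.snapshot('wrist');P=cloud(c,d,True);Z=P[...,2]
m=(np.hypot(P[...,0]-503,P[...,1]+10)<14)&(Z>28)&(Z<36);v,u=np.nonzero(m);print(len(u),u.mean(),v.mean())
u,v=int(u.mean()),int(v.mean());q=p[v-35:v+45,u-70:u+40];print(u,v)
cv2.imwrite('pics/w5.png',cv2.resize(q,(0,0),fx=7,fy=7,interpolation=2))
E
```

```text
223 262.0762331838565 190.62780269058297
262 190
```

View pics/w5.png

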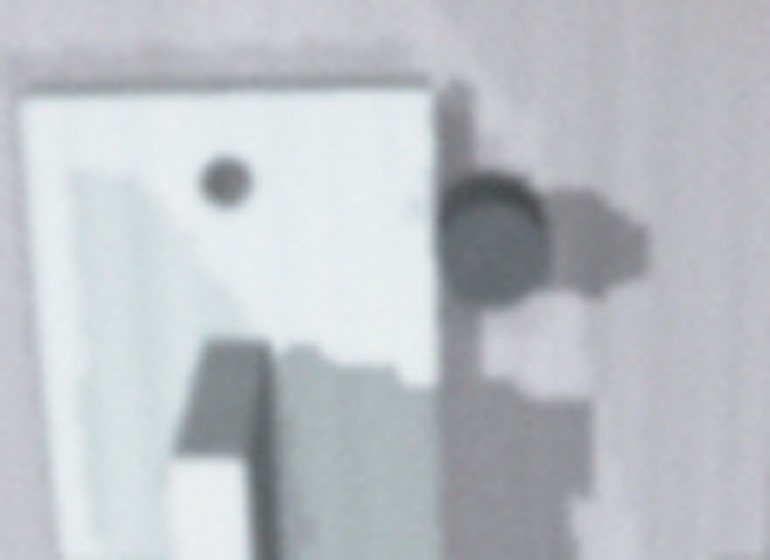

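The plate's long side touches the post at about (440,235), with no visible gap. The arm is clear of everything.

```bash
python3 -c "
from cell import robot; print(robot.sign_off())"
```

```text
the job is handed in; nothing more can be done
None
```

The bracket with the large hole is on the dowel, flat on the jig plate, with its long side against the stop post. It is released and the job is handed in at about 15 s; the highest wrist force I read was about 10 N.

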